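# Stand the knocked-over moisture tins back up

## Robot

A 6-joint arm with a two-finger parallel gripper is mounted at the origin on a cart in front of the work surface, level with it; the furniture and walls round the work are solid. World frame = base frame: x ahead of the robot, y to its left, z up, the work surface at z = 0. Lengths are in mm, angles in rad, forces in N, time in s.
With the tool pointing down it reaches from about 300 to 775 mm from the base axis. Payload 14.6 kg.
Tool frame: the origin (TCP) lies at the centre of the arm's flange, where the gripper is bolted on; the fingertips stand 173 mm ahead of it and the grasp point (between the pads) lies 155 mm ahead of it; z points along the fingers, y is the line along which they close (so a half turn about z gives the same grasp; the last joint's range is limited). The gripper opens to 85 mm and grips with 20 to 120 N. Pads are 22 mm wide; open, the fingers measure 114 mm over their backs; the gripper's body (76 mm by 85 mm) begins 54 mm behind the grasp point. The pads swing forward as they close: fully open they stand 13 mm farther back than shut.
Start: joints at [1.047, 0.3, 1.521, -0, 1.321, -0.067], TCP at [242.59, 493.6, 404.681] pointing down, gripper open.
Joint ranges: [-3.03, 3.03], [-0.79, 2.21], [0.23, 2.52], [-1.04, 4.18], [0, 3.07], [-2.55, 2.55]. Speed limits (rad/s): [2.22, 2.22, 2.57, 3.14, 3.14, 3.14].

## Interface

Orientations are given as a rotation vector (axis times angle).
In Python, from plant import arm, sensors, imaging, workorder gives the robot as it stands. The module is installed in compiled form; this text tells all that it offers. Calls block until the motion is done:
- arm.goto(position, orientation): joint-space move of the TCP to a pose.
- arm.movel(position, velocity=150, orientation=None, stop_force=None): straight line of the TCP; orientation=None keeps the orientation; velocity is the mean speed in mm/s. With stop_force (N) it stops when the force on the tool has changed by that much, and returns True; else False.
- arm.move_j(angles): joint-space move.
- arm.gripper_to(opening): finger opening in mm; the grip force is fixed at half the most; returns when the fingers have stopped.
- arm.wait(seconds).
- arm.solve_ik(position, orientation): joint angles nearest the present ones, or None.
- sensors.sense(): the state.
- imaging.camera(name): name is "scene" or "top"; returns the picture (400x640x3 uint8, red, green, blue); there is no depth.
- imaging.calibration(name): a dict with "fovy" (degrees; the focal length in pixels is half the picture's height over the tangent of half this angle, whatever the lens; pixels are square), "cx", "cy" (the principal point, pixels), "rvec" (rotation vector, rad) and "tvec" (3), from world to camera coordinates, as OpenCV has them. Camera axes: x right, y down, z forward; pixel columns grow to the right and rows downward; lengths in mm; the calibration is good to about 2 mm. A picture is of the moment at which its call begins. calibration takes no time and is no camera call.
A pose or a line that the arm cannot do raises arm.PlanningError and nothing moves.
- workorder.finish_job(): hands the job in; it is judged then, once.
The state is a dict: "t": time; "q": joint angles; "joint_velocities": joint speeds; "tau": joint torques, N m; "position": TCP position; "tool_rot": TCP orientation; "contact_force": force on the tool from outside, world axes, zero at the start; "moment": the same for the moment, N m; "width": finger opening in mm; "gripper_force": force on a finger pad.
Only numpy, scipy, OpenCV 4.12 (cv2) and the standard library are available. Lean on these libraries where they do the work, as an engineer would, in place of code of your own. Each camera call takes 0.05 s, during which the arm holds its last target. There are 200 camera calls.

## Task

Two empty metal moisture tins, a tall one and a small one, have been knocked over and lie on their sides on the bench. Tip each of them back up onto its base by pushing gently with the fingertips, so that both stand upright with the mouth up, close to where they lay. Do not pinch, lift or carry them, and leave the standing tin, jars, beaker and weight where they are.

Things in the scene. Friction and masses are not known exactly. Their poses are not given: they have to be found in the camera images.
- tin_tall: Empty open metal tin, 105 mm across the rim, 82 mm across the base, 64 mm tall, 0.2 kg. Origin: centre of the underside; z axis: from base out through the mouth. Starts on its side, z axis about 76 deg from vertical, rim top 105 mm above the bench; heading varies. A light level push (1-2 N) at the rim top towards the base end tips it; about a third of the way up it drops onto its base by itself.
- tin_low: Empty open metal tin with a lip, 78 mm across the rim, 68 mm across the base, 46 mm tall, 0.1 kg. Origin: centre of the underside; z axis: from base out through the mouth. Starts on its side, z axis about 84 deg from vertical, rim top about 77 mm above the bench; heading varies. Tips up in the same way as the tall tin.
- soil_tin: Bystander: moisture tin full of soil, standing, 100 mm across and 42 mm tall. Origin: centre of the underside.
- beaker: Bystander: low glass beaker, standing, 73 mm across and 87 mm tall. Origin: centre of the underside.
- sample_jar: Bystander: brown sample jar with a red cap, standing, 54 mm across and 70 mm tall. Origin: centre of the underside.
- green_jar: Bystander: brown sample jar with a green cap, standing, 54 mm across and 70 mm tall. Origin: centre of the underside.
- weight: Bystander: brass check weight, standing, 35 mm across and 39 mm tall. Origin: centre of the underside.
Things that resemble listed ones, but are neither listed nor needed, are in the scene too. Leave any pink look-alike of the tin_tall alone.

How it is judged:
By the outcome, as a careful person would: the job done as asked, in the order asked, and still so for the second after the job is handed in, with the robot touching nothing.
It also fails if it takes over 48 s, if anything falls off the work surface, if the arm or the gripper's body presses on something with over 40 N, if the wrist force passes 120 N, or if a joint passes its speed limit or range.

## Working session

There is one attempt and no reset: what is moved stays moved. The work goes in short steps, each a Python script; the robot and the scene stay as the last script left them, time stands still between calls to the robot, and variables do not carry over. Pictures are saved under pics/ and viewed, at most 10 in all, crops included, and the job is handed in when it is done.

```bash
mkdir -p pics; python3 - <<'E'
from plant import arm,sensors,imaging
import cv2
for n in("scene","top"):
    im=imaging.camera(n);cv2.imwrite(f"pics/{n}0.png",im[:,:,::-1]);print(n,imaging.calibration(n))
s=sensors.sense();print(s['t'],s['tool_rot'],s['width'])
E
```

```text
scene {'fovy': 51.77390309643203, 'cx': 324.1536069068, 'cy': 201.20551189259155, 'rvec': array([ 2.21265109, -0.69558627,  0.28493092]), 'tvec': array([-436.34874112,  380.5719756 ,  628.69143004])}
top {'fovy': 52.764435533907026, 'cx': 310.64917192558397, 'cy': 197.13088573949096, 'rvec': array([ 2.22616162, -2.15805197,  0.09476587]), 'tvec': array([ 148.38473282,  645.54084831, 1202.8654826 ])}
0.1 [-7.11239941e-01 -3.05973839e+00  1.67482216e-03] 85.16051489872984
```

View pics/scene0.png

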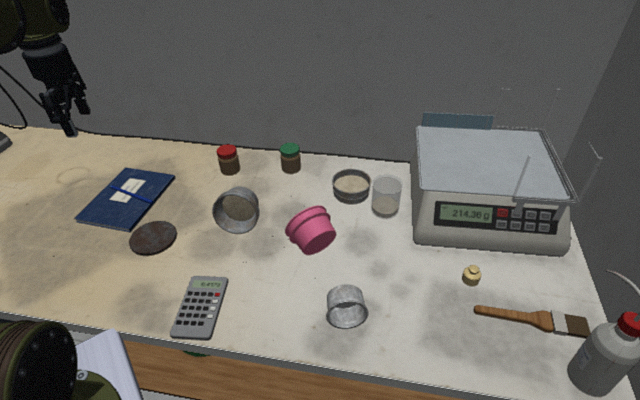

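View pics/top0.png

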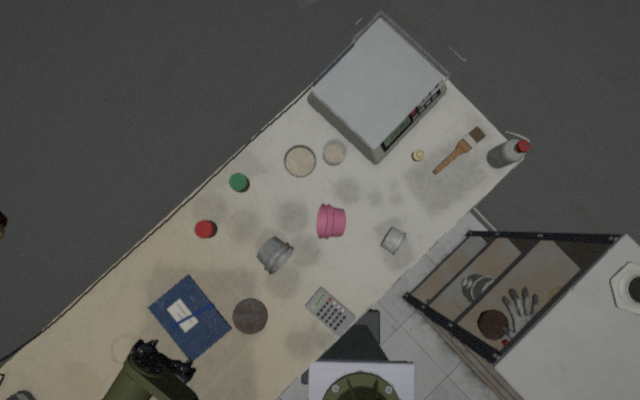

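The scene view shows the grey tall tin at (236,210), the pink look-alike at (311,230) and the small tin at (347,307). The top view has them at (274,254), (331,221) and (393,240). The grey ones fit; pink is excluded. I'll confirm that in an enlarged crop.

```bash
cat >h.py <<'E'
import numpy as np,cv2
from plant import arm,sensors,imaging
class Cam:
    def __init__(s,n):
        c=imaging.calibration(n);f=200/np.tan(np.radians(c['fovy']/2))
        s.K=np.array([[f,0,c['cx']],[0,f,c['cy']],[0,0,1.]]);s.rv=c['rvec'];s.t=c['tvec'];s.R=cv2.Rodrigues(s.rv)[0];s.c=-s.R.T@s.t
    def ray(s,p): return s.R.T@np.linalg.inv(s.K)@np.array([p[0],p[1],1.])
    def plane(s,p,z): d=s.ray(p);return s.c+d*(z-s.c[2])/d[2]
    def px(s,P): return cv2.projectPoints(np.array(P,float).reshape(-1,3),s.rv,s.t,s.K,None)[0].reshape(-1,2)
E
python3 - <<'E'
from h import *
T,S=Cam("top"),Cam("scene")
print("cams",T.c,S.c)
a=cv2.imread("pics/top0.png");b=cv2.imread("pics/scene0.png")
def crop(im,u,v,w=35):
    return cv2.resize(im[v-w:v+w,u-w:u+w],(300,300),interpolation=cv2.INTER_CUBIC)
out=np.vstack([np.hstack([crop(a,274,254),crop(a,393,240)]),np.hstack([crop(b,236,210),crop(b,347,307)])])
cv2.imwrite("pics/crop.png",out)
for n,p,z in [("tall",(274,254),50),("low",(393,240),38),("pink",(331,221),50),("red",(205,229),70),("green",(239,183),70),("soil",(300,161),42),("beaker",(334,152),87),("weight",(418,155),39),("calc",(330,310),0),("disc",(250,316),10),("scalefront",(375,160),0),("top+u",(294,254),50)]:
    print(n,T.plane(p,z).round())
E
```

```text
cams [ 553.15931082  185.55183881 1243.06543551] [ 250.31891169 -430.18640937  694.81527209]
tall [468. 271.  50.]
low [519. -81.  38.]
pink [570. 106.  50.]
red [535. 471.  70.]
green [672. 379.  70.]
soil [747. 204.  42.]
beaker [769. 106.  87.]
weight [ 778. -153.   39.]
calc [301.  99.   0.]
disc [279. 339.  10.]
scalefront [765. -29.   0.]
top+u [470. 213.  50.]
```

View pics/crop.png

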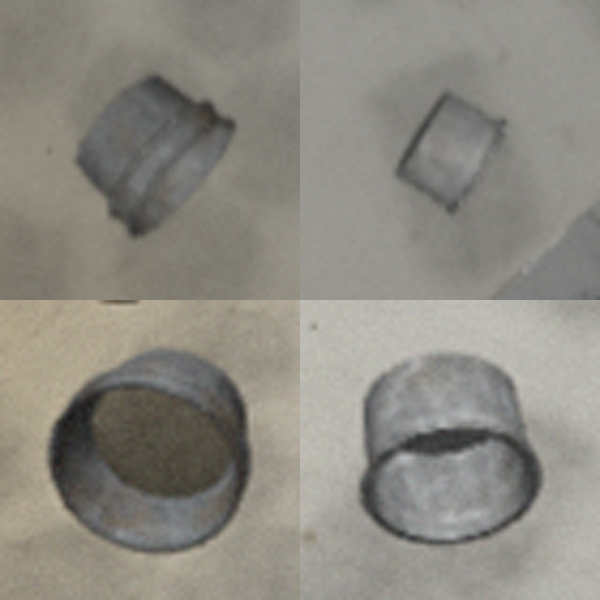

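The crop confirms both grey open tins are on their sides. The left one is flared and tall, with its mouth to the lower right and rim ends at crop (232,122) and (138,236). The right one is small and lipped, with its mouth to the lower right and rim ends at (505,122) and (455,212). Next I'll compute their axes and plan the pushes.

```bash
cat >>h.py <<'E'
from scipy.spatial.transform import Rotation as Ro
k=70/300
T,S=Cam("top"),Cam("scene")
def tin(u0,v0,rim,base,zr,zb):
    g=lambda p,z:T.plane((u0-35+p[0]*k,v0-35+p[1]*k),z)
    r=[g(p,zr) for p in rim];b=[g(p,zb) for p in base]
    return r,b
G={"tall":(tin(274,254,[(235,122),(138,238)],[(78,158),(155,75)],51,40),14,52.5,64),
   "low":(tin(393,240,[(206,120),(155,213)],[(98,173),(145,91)],38.6,34),6,39,46)}
def info(n):
    (r,b),el,R,h=G[n]
    rc,bc=np.mean(r,0),np.mean(b,0);d=(rc-bc)[:2];L=np.linalg.norm(d)
    e=(r[1]-r[0])[:2];nrm=np.array([-e[1],e[0]])/np.linalg.norm(e);nrm*=np.sign(nrm@d)
    rm=d/L+nrm;rm/=np.linalg.norm(rm)
    top=rc.copy();top[:2]-=rm*R*np.sin(np.radians(el));top[2]=rc[2]+R*np.cos(np.radians(el))
    return dict(rc=rc,bc=bc,L=L,rimd=np.linalg.norm(e),based=np.linalg.norm(b[1]-b[0]),a1=np.degrees(np.arctan2(*d[::-1])),a2=np.degrees(np.arctan2(*nrm[::-1])),m=rm,top=top)
def tool(push,s=1):
    y=np.array([-push[1],push[0],0])*s;z=np.array([0,0,-1.]);x=np.cross(y,z)
    return Ro.from_matrix(np.c_[x,y,z]).as_rotvec()
E
python3 - <<'E'
from h import *
b=cv2.imread("pics/scene0.png")
for n in G:
    i=info(n)
    for k_,v in i.items(): print(n,k_,np.round(v,2))
    print("top->scene px",S.px(i['top']),"rc",S.px(i['rc']), "rim ends",S.px(G[n][0][0]))
    for s in(1,-1):
        for d in(50,-55):
            p=i['top']+np.r_[i['m']*d,0];q=arm.solve_ik(np.r_[p[:2],p[2]-10+171],tool(-i['m'],s));print(s,d,None if q is None else np.round(q,2))
E
```

```text
tall rc [448.64 245.31  51.  ]
tall bc [489.68 295.73  40.  ]
tall L 65.01
tall rimd 102.42
tall based 77.56
tall a1 -129.14
tall a2 -128.24
tall m [-0.63 -0.78]
tall top [456.58 255.23 101.94]
top->scene px [[230.50358778 195.8912493 ]] rc [[232.990782   216.55978662]] rim ends [[255.37261521 217.30491338]
 [210.76179438 215.81974832]]
1 50 [ 0.39  0.32  1.86 -0.    0.96 -2.07]
1 -55 [ 0.48  0.51  1.59 -0.    1.05 -1.98]
-1 50 [ 0.39  0.32  1.86 -0.    0.96  1.07]
-1 -55 [ 0.48  0.51  1.59 -0.    1.05  1.16]
low rc [ 508.35 -102.32   38.6 ]
low bc [530.91 -61.69  34.  ]
low L 46.47
low rimd 74.0
low based 66.27
low a1 -119.04
low a2 -117.92
low m [-0.48 -0.88]
low top [510.29 -98.74  77.39]
top->scene px [[346.25121124 302.38027534]] rc [[346.21370506 316.6726216 ]] rim ends [[366.32164068 314.44293882]
 [325.96286921 318.91814999]]
1 50 None
1 -55 None
-1 50 [-0.36  0.41  1.8  -0.    0.93  0.14]
-1 -55 [-0.16  0.47  1.7  -0.    0.96  0.34]
```

All the measurements fit the given sizes: axis 65/46 mm, rim 102/74 mm, and the scene view agrees. Pushing the tall tin first.

```bash
cat >push.py <<'E'
from h import *
import sys
n=sys.argv[1];ztop,trav=dict(tall=(105,60),low=(77,52))[n]
i=info(n);m=np.r_[i['m'],0];o=tool(-i['m'],-1);p0=i['top'].copy();p0[2]=ztop-11+171
P=lambda d,dz=0:p0+m*d+[0,0,dz]
st=lambda:(sensors.sense()['t'],np.round(sensors.sense()['contact_force'],1),round(sensors.sense()['width'],1))
if n=="tall": arm.gripper_to(20)
arm.goto(P(45,60),o);print(st())
arm.movel(P(45),150)
hit=arm.movel(P(0),80,stop_force=6);print("hit",hit,st())
if not hit:
    for d in range(-10,-trav-1,-10):
        hit=arm.movel(P(d),40,stop_force=6);print(d,hit,st()[1])
        if hit: break
arm.wait(.3)
cv2.imwrite(f"pics/{n}1.png",imaging.camera("scene")[100:360,150:450,::-1])
arm.movel(P(-trav if not hit else 20,60),150);print(st())
cv2.imwrite(f"pics/{n}2.png",imaging.camera("scene")[100:360,150:450,::-1])
E
python3 push.py tall; python3 -c "
import cv2,numpy as np
cv2.imwrite('pics/tallv.png',np.hstack([cv2.imread('pics/tall%d.png'%i) for i in(1,2)]))"
```

```text
(2.0167, array([ 0.3, -0.4,  0.5]), 20.2)
hit False (3.2833, array([-0.4, -1.1,  0.8]), 19.9)
-10 False [ 0.3  0.1 -0.1]
-20 False [ 0.7 -0.4 -1.4]
-30 False [-0.1  0.2  0.5]
-40 False [ 0.4 -1.1  0. ]
-50 False [0.4 0.4 0.1]
-60 False [ 0.2 -0.4 -0.4]
(6.5833, array([0.2, 0.2, 0. ]), 20.0)
```

View pics/tallv.png

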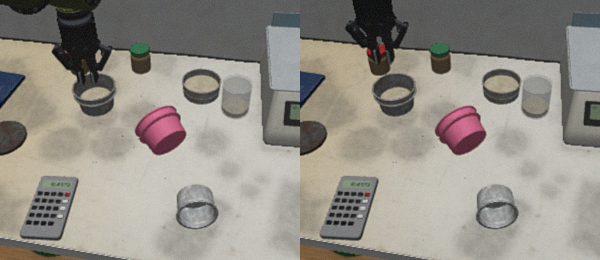

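The tall tin now stands upright with its mouth up at crop (95,93), and the jars are untouched. Next is the low tin, with a higher transit.

```bash
sed -i 's/^arm.goto(P(45,60),o)/s=sensors.sense()["position"]; arm.movel(np.r_[s[:2],max(s[2],380)],250)\narm.goto(P(45,110),o)/' push.py
python3 push.py low; python3 - <<'E'
from h import *
cv2.imwrite('pics/lowv.png',np.hstack([cv2.imread('pics/low%d.png'%i) for i in(1,2)]))
E
```

```text
(8.625, array([-0.2,  0.1,  1.3]), 20.1)
hit False (10.225, array([ 0.3, -0.3, -2.1]), 19.8)
-10 False [-0.3 -0.2 -0. ]
-20 False [-0.4  0.5  0.9]
-30 False [-0.4 -0.2  0.2]
-40 False [ 0.3 -0.4 -0.6]
-50 False [ 0.2 -0.2  0. ]
(13.125, array([-0.5,  0.2, -0.9]), 20.0)
```

View pics/lowv.png

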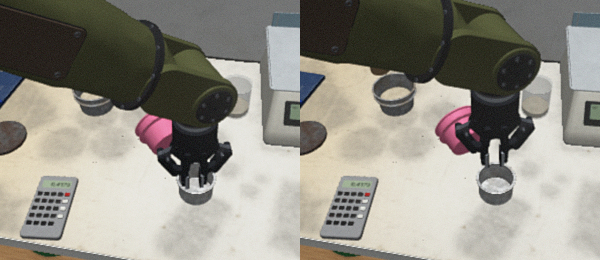

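The low tin at crop (497,185) looks upright. I'll raise the arm clear and check the whole scene once more.

```bash
python3 - <<'E'
from h import *
s=sensors.sense()["position"]; arm.movel(np.r_[s[:2],400],250)
arm.move_j([1.047,0.3,1.521,0,1.321,-0.067])
cv2.imwrite('pics/end.png',imaging.camera("scene")[:,:,::-1]);t=imaging.camera("top")[:,:,::-1]
cv2.imwrite('pics/endtop.png',t);print(sensors.sense()['t'])
d=cv2.absdiff(t,cv2.imread('pics/top0.png')).max(2);d=(cv2.medianBlur(d,5)>25).astype(np.uint8)
print(cv2.connectedComponentsWithStats(d)[2][1:])
E
```

```text
16.05
[[377 216   1   2   2]
 [380 218  14  30 126]
 [241 223  53  51 948]
 [392 252   1   1   1]
 [130 339  42  16 282]
 [170 350  26  33 317]]
```

View pics/end.png

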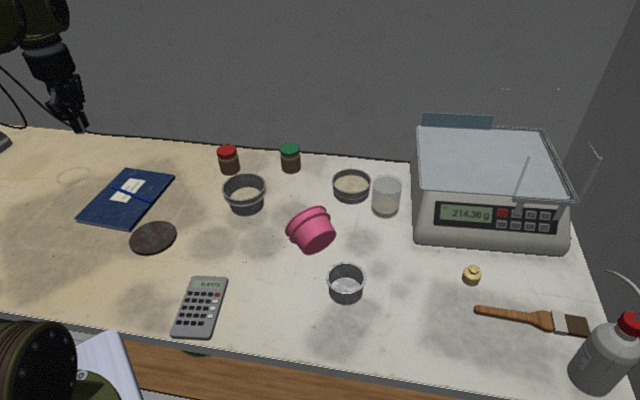

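Both tins stand mouth up, at (244,193) and (346,284). The top view shows changes only at the tins and the gripper.

```bash
python3 -c "
from plant import workorder
print(workorder.finish_job())"
```

```text
the job is handed in; nothing more can be done
None
```

Both tins were tipped upright, mouth up and close to where they lay; nothing else was moved, and the job was handed in at about 16 s of robot time.

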